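# Reset the length stop to full length, holding its lock button down

## Task

The next pieces are cut to full length, so the sliding length stop has to go from its present setting to the left end of its rail. With the fingertips, press down the round lock button on top of the carriage and, keeping it held down so that the lock does not catch in the windows on the way, slide the carriage to the left until it is fully home against the left end block. Then let the button go, so that it pops up and the carriage is locked there, and leave the block, the try square and the pencil beside the rail where they lie.

Things in the scene. Friction and masses are not known exactly. Their poses are not given: they have to be found in the camera images.
- length_stop: Index rail of the length stop, screwed to the bench: grey metal bar 60 mm wide, 320 mm long, top plate 39 mm high with a row of windows 32 mm apart; dark end blocks 60 mm high (screws 64 mm). Origin: centre of its underside, on the bench; y runs along it to the left end block, x across it away from the robot, z up; turned about z by up to 30 degrees.
- button_top (a point): Centre of the top of the lock button, a black round cap 29 mm across in the middle of the carriage, its top 70 mm over the bench (15 mm above the carriage) when up; the point moves with it. A dark ring 37 mm across round it stands 5 mm above the carriage. A finger rest stands at each end of the carriage, 25 mm high, its inner face 25 mm from the button's centre along the rail.
- length_stop_button (a joint): How far the button is pressed, m: 0 up, 0.011 fully down. Spring: 2.5 N to start, about 4.5 N fully down. Under its stem is a locking block that fills a window of the top plate when up. Pressed 6 mm or more it is below the plate and the carriage is free; let go between windows it stays about 4.5 mm down under the plate and pops up in the next window it meets (1.5 mm play either way).
- length_stop_carriage (a joint): Position of the carriage along the rail, m, growing to the left: locked at 0 at the start, fully home against the left end block at 0.161. There are windows every 0.032, the last at 0.160. Unlocked, about 3 N slide it, by friction on the button or by the fingertips pushing the left finger rest; it stays where it is left. Locked, it has only 1.5 mm play.
- carriage_face (a point): Middle of the left end face of the carriage, 48 mm over the bench, 45 mm left of the button's centre; this face meets the left end block. The carriage is an aluminium block 90 mm long and 72 mm wide, its top 55 mm over the bench (finger rests 80 mm); a stop plate hangs from its near side to 3 mm over the bench, 74 mm out from the rail's middle.
- left_stop (a point): Middle of the rubber buffer on the inner face of the left end block, where carriage_face must arrive: (0, 142, 48) mm in the rail's frame.
- hardwood_block: A loose brown hardwood block, 55 x 85 x 42 mm high, lying on the robot's side of the rail to the right of the stop plate; origin at the centre of its underside. Leave alone.
- try_square: A loose try square lying beyond the rail: wooden stock 110 x 20 x 16 mm, thin steel blade; 110 x 168 mm over all; origin at the centre of its underside. Leave alone.
- pencil: A loose yellow pencil, 8 mm thick and 120 mm long, lying on the robot's side of the rail; origin at the centre of its underside. Leave alone.

How it is judged:
By the outcome, as a careful person would: the job done as asked, in the order asked, and still so for the second after the job is handed in, with the robot touching nothing.
It also fails if it takes over 37 s, if anything falls off the work surface, if the arm or the gripper's body presses on something with over 40 N, if the wrist force passes 120 N, or if a joint passes its speed limit or range.

## Robot

A 6-joint arm with a two-finger parallel gripper is mounted at the origin on a cart in front of the work surface, level with it; the furniture and walls round the work are solid. World frame = base frame: x ahead of the robot, y to its left, z up, the work surface at z = 0. Lengths are in m, angles in degrees, forces in N, time in s.
With the tool pointing down it reaches from about 0.375 to 0.9 m from the base axis. Payload 3.1 kg.
Tool frame: the origin (TCP) lies at the very end of the fingers, on their centre line; the grasp point (between the pads) lies 19 mm behind it (bot.hold_point_z is the z of the grasp point in the tool frame, in m); z points along the fingers, y is the line along which they close (so a half turn about z gives the same grasp; the last joint's range is limited). The gripper opens to 87 mm and grips with 3 to 60 N. Pads are 19 mm wide; open, the fingers measure 117 mm over their backs; the gripper's body (75 mm by 190 mm) begins 51 mm behind the grasp point.
Start: joints at [-85.342, 30.224, 82.088, -0, 67.689, -10.227], TCP at [0.161, -0.604, 0.223] pointing down, gripper open.
Joint ranges: [-176.69, 176.69], [-43.24, 126.21], [12.49, 139.97], [-82, 262], [0, 151.66], [-163.58, 163.58]. Speed limits (degrees/s): [159.86, 159.86, 180, 180, 180, 180].

## Interface

Orientations are given as a 3x3 rotation matrix whose columns are the frame's x, y, z axes.
In Python, from rig import bot, capture, camera_model gives the robot as it stands.
- The arm moves only by the tool apply_moves, never from a script. Its argument "plan" is text: rows parted by semicolons, each of 6 numbers parted by spaces: the shift along the tool's x, y, z in units of 0.05 m (1.0 is 0.05 m), then the turn, a rotation vector about the tool's x, y, z in units of 360 degrees (1.0 is 360 degrees). In form: dx dy dz ax ay az; .... A call has 1 to 10 rows; each row shifts and turns the commanded pose from where the row before left it, along the tool's axes as they then stand; what a row does not reach is not made up. A row lasts 1/12 s, in which the tool goes at most 41.7 mm and 7.16 degrees, less where a joint would pass 70% of its speed; a pose out of reach is approached as far as the arm can. A call with a number of a shift or a turn outside -1 to 1 is refused whole. A call with a gripper value outside its range is refused whole. "gripper" is the gripper command: -1 is shut, 1 is fully open, values between are in proportion, set as the call begins (left out, the last holds). The fingers move at their own pace and stop on an object; the grip force is fixed at half the most. Time passes only in rows, so rows that do not move let the fingers close. It gives the time, the measured TCP pose, the force, the opening and the grip force at its end, in the units of the state.
- bot.read_state(): the state, without advancing time (a new reading comes with each control period).
- capture(name): name is "side" or "top"; returns the picture (400x640x3 uint8, red, green, blue); there is no depth.
- camera_model(name): a dict with "vertical_fov" (degrees; the focal length in pixels is half the picture's height over the tangent of half this angle, whatever the lens; pixels are square), "cx", "cy" (the principal point, pixels), "position" and "rotation" of the camera in the world. Camera axes: x right, y down, z forward; pixel columns grow to the right and rows downward; lengths in m; the calibration is good to about 2 mm. A picture is of the moment at which its call begins. camera_model takes no time and is no camera call.
- bot.hand_in(): hands the job in; it is judged then, once.
The state is a dict: "time_s": time; "joint_positions": joint angles; "qvel": joint speeds; "tau": joint torques, N m; "position": TCP position; "tcp_rot": TCP orientation; "force": force on the tool from outside, world axes, zero at the start; "moment": the same for the moment, N m; "opening": opening from 0.0 (shut) to 1.0 (fully open); "grasp_force": force on a finger pad.
Only numpy, scipy, OpenCV 4.12 (cv2) and the standard library are available. Lean on these libraries where they do the work, as an engineer would, in place of code of your own. Each camera call takes 0.05 s, during which the arm holds its last target. There are 200 camera calls.

## Working session

There is one attempt and no reset: what is moved stays moved. The work goes in short steps, Python scripts to look and compute and a tool call to move; the robot and the scene stay as the last step left them, time stands still between calls to the robot, and variables do not carry over. Pictures are saved under pics/ and viewed, at most 10 in all, crops included, and the job is handed in when it is done.

Besides the shell and the picture viewer there is one more tool, called as name(argument=value, ...) on one line, values as JSON. apply_moves: Moves the arm, as the interface text tells. Its arguments: {"type":"object","properties":{"plan":{"type":"string"},"gripper":{"type":"number"}},"required":["plan"]}

```bash
mkdir -p pics; python3 - <<'E'
from rig import bot,capture,camera_model
import cv2,numpy as np
s=bot.read_state();print(s['time_s'],s['position'],np.round(s['tcp_rot'],3),s['opening'])
for n in('side','top'):
    cv2.imwrite(f'pics/{n}0.png',capture(n)[:,:,::-1]);print(n,camera_model(n))
E
```

```text
0.0 [ 0.16050859 -0.60328292  0.22156296] [[ 0.966  0.257 -0.   ]
 [ 0.257 -0.966  0.002]
 [ 0.    -0.002 -1.   ]] 1.0033184957889174
side {'vertical_fov': 46.341240678531165, 'cx': 321.93491736987755, 'cy': 202.30349721226193, 'position': array([0.271432  , 0.67660649, 0.60597996]), 'rotation': array([[-0.88097118, -0.28266273,  0.37946221],
       [-0.47315326,  0.51952408, -0.7114919 ],
       [ 0.00397249, -0.80634764, -0.59142853]])}
top {'vertical_fov': 44.788072535576546, 'cx': 321.7789487641283, 'cy': 196.91708516894974, 'position': array([0.5455828 , 0.05931184, 0.90649822]), 'rotation': array([[ 0.01086225, -0.99591986,  0.08958601],
       [-0.99978923, -0.0123778 , -0.01637914],
       [ 0.01742119, -0.08938921, -0.9958444 ]])}
```

View pics/side0.png

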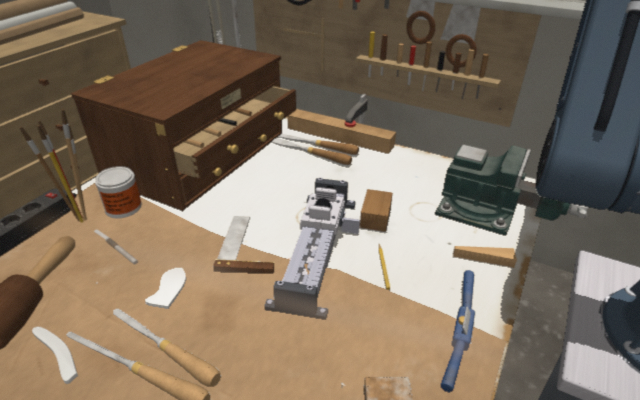

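View pics/top0.png

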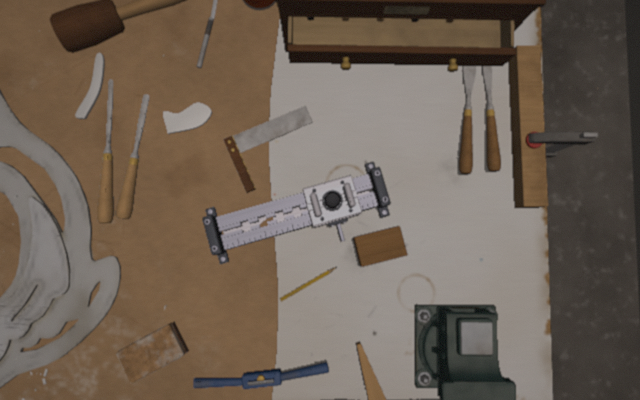

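The side view shows the button near (324,203) and the left end block near (300,295). The top view shows the button near (332,200), the left block near (214,235) and the right block near (377,190). Next I'll measure the button from both views.

```bash
cat > h.py <<'E'
import cv2,numpy as np
from rig import bot,capture,camera_model
def ray(n,p):
    m=camera_model(n);f=200/np.tan(np.radians(m['vertical_fov']/2))
    d=m['rotation']@np.array([(p[0]-m['cx'])/f,(p[1]-m['cy'])/f,1]);return m['position'],d/np.linalg.norm(d)
def onz(n,p,z):
    o,d=ray(n,p);return o+d*(z-o[2])/d[2]
def tri(a,b):
    o1,d1=ray('top',a);o2,d2=ray('side',b)
    t=np.linalg.lstsq(np.c_[d1,-d2],o2-o1,rcond=None)[0]
    p,q=o1+d1*t[0],o2+d2*t[1];return (p+q)/2,np.linalg.norm(p-q)
def dark(img,c,r=14,th=60):
    g=img.max(2);x,y=c;m=(g[y-r:y+r,x-r:x+r]<th).astype(np.uint8)
    k,l,s,ce=cv2.connectedComponentsWithStats(m)
    return [(s[i,4],s[i,2:4],ce[i]+[x-r,y-r]) for i in range(1,k) if s[i,4]>20]
E
python3 - <<'E'
from h import *
T=cv2.imread('pics/top0.png');S=cv2.imread('pics/side0.png')
for th in(35,50,70): print(th,dark(T,(332,200),14,th),dark(S,(324,203),12,th))
a=cv2.resize(T[150:275,195:395],None,fx=4,fy=4,interpolation=cv2.INTER_CUBIC)
b=cv2.resize(S[172:262,255:400],None,fx=5.5,fy=5.5,interpolation=cv2.INTER_CUBIC)
cv2.imwrite('pics/a.png',a);cv2.imwrite('pics/b.png',b)
E
```

```text
35 [(np.int32(23), array([14,  6], dtype=int32), array([330.86956522, 205.2173913 ]))] [(np.int32(57), array([13,  7], dtype=int32), array([322.87719298, 202.19298246]))]
50 [(np.int32(155), array([17, 17], dtype=int32), array([332.05806452, 200.33548387]))] [(np.int32(76), array([14,  8], dtype=int32), array([322.90789474, 202.15789474]))]
70 [(np.int32(256), array([19, 19], dtype=int32), array([331.87890625, 199.9765625 ]))] [(np.int32(93), array([15, 10], dtype=int32), array([323.05376344, 201.97849462]))]
```

View pics/a.png

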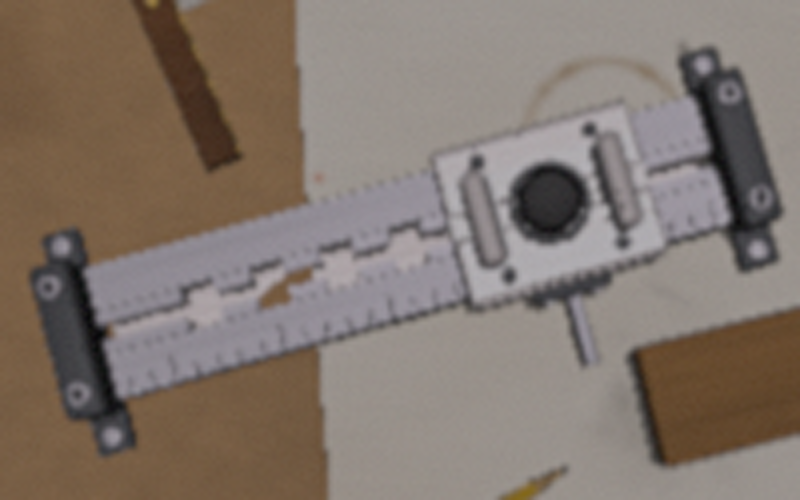

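View pics/b.png

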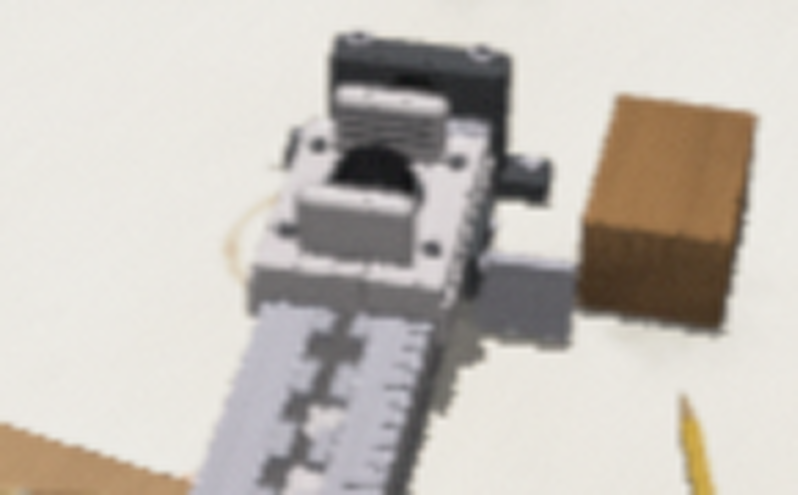

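```bash
python3 - <<'E'
from h import *
p,e=tri((332.2,199.7),(323.5,203.3));print('button',p,e, onz('top',(332.2,199.7),.07))
c=lambda x,y:onz('top',(195+x/4,150+y/4),.064)
L1,L2,R1,R2=c(47,287),c(78,393),c(729,92),c(760,196)
L,R=(L1+L2)/2,(R1+R2)/2
u=(L-R)[:2];print('L,R',L,R,np.linalg.norm(u));u/=np.linalg.norm(u)
print('yaw',np.degrees(np.arctan2(-u[0],u[1])),'across',np.degrees(np.arctan2(*(L1-L2)[1::-1])),np.degrees(np.arctan2(*(R1-R2)[1::-1])))
b=onz('top',(332.2,199.7),.07)[:2];m=((L+R)/2)[:2];print('rail centre',m,'button in rail y',(b-m)@u,'x',(b-m)@[u[1],-u[0]])
B=[onz('top',(195+x/4,150+y/4),.042) for x,y in((640,352),(800,308))];print('block',B)
E
```

```text
button [0.61573105 0.02679634 0.0643123 ] 0.002144192933014049 [0.61622371 0.0274677  0.07      ]
L,R [0.55313093 0.23639352 0.064     ] [ 0.64190028 -0.05820081  0.064     ] 0.30767810488591074
yaw 16.768994320733437 across 17.983271008751498 16.59197736518226
rail centre [0.59751561 0.08909635] button in rail y -0.06440548653710486 x 0.00013184127669963345
block [array([ 0.55078767, -0.01474608,  0.042     ]), array([ 0.57111672, -0.08607665,  0.042     ])]
```

Measurements agree with the given sizes: button at rail y = -64 mm (expected -64), and the yaw is 16.8°. I'll shut the fingers and approach.

apply_moves(plan="0 0 0 0 0 -0.0052; 0.5 -0.386 0 0 0 0; 0.5 -0.386 0 0 0 0; 0.5 -0.386 0 0 0 0; 0.5 -0.386 0 0 0 0; 0.5 -0.386 0 0 0 0; 0.5 -0.386 0 0 0 0; 0.5 -0.386 0 0 0 0; 0.5 -0.386 0 0 0 0; 0.5 -0.386 0 0 0 0", gripper=-1)

```text
time_s: 0.93
position: [0.3264, -0.3712, 0.2223]
tcp_rot: [[0.958, 0.288, -0.0], [0.288, -0.958, 0.001], [-0.0, -0.001, -1.0]]
force: [1.1, -0.3, -0.3]
opening: 0.324
grasp_force: 0.0
```

apply_moves(plan="0.5 -0.386 0 0 0 0; 0.5 -0.386 0 0 0 0; 0.5 -0.386 0 0 0 0; 0.5 -0.386 0 0 0 0; 0.5 -0.386 0 0 0 0; 0.5 -0.386 0 0 0 0; 0.5 -0.386 0 0 0 0; 0.5 -0.386 0 0 0 0; 0.5 -0.386 0 0 0 0; 0.5 -0.386 0 0 0 0")

```text
time_s: 1.77
position: [0.5101, -0.1143, 0.2223]
tcp_rot: [[0.957, 0.288, -0.001], [0.288, -0.957, 0.0], [-0.001, -0.0, -1.0]]
force: [0.4, -0.5, -0.4]
opening: 0.003
grasp_force: 0.0
```

apply_moves(plan="0.5 -0.386 0 0 0 0; 0.5 -0.386 0 0 0 0; 0.5 -0.386 0 0 0 0; 0.5 -0.386 0.2 0 0 0; 0.3 -0.25 0.3 0 0 0; 0 0 0.4 0 0 0; 0 0 0.4 0 0 0; 0 0 0 0 0 0; 0 0 0 0 0 0")

```text
time_s: 2.52
position: [0.5928, 0.0035, 0.1563]
tcp_rot: [[0.957, 0.289, -0.004], [0.289, -0.957, 0.001], [-0.003, -0.002, -1.0]]
force: [0.8, -0.5, 0.2]
opening: 0.007
grasp_force: 0.0
```

```bash
cat > st.py <<'E'
from h import *
s=bot.read_state();p=s['position'];r=s['tcp_rot'];b=np.array([.6162,.0275]);u=np.array([-.2885,.9575]);v=np.array([.9575,.2885])
print(s['time_s'],p.round(4),'rail offset from button0: along',((p[:2]-b)@u).round(4),'across',((p[:2]-b)@v).round(4),'yaw',np.degrees(np.arctan2(r[1,0],r[0,0])).round(2),'z',r[:,2].round(3),'F',s['force'].round(2),'Fu',(s['force'][:2]@u).round(2),s['opening'])
E
python3 - <<'E'
import st
from h import *
T=capture('top')[:,:,::-1];S=capture('side')[:,:,::-1]
a=cv2.resize(T[150:275,195:395],None,fx=4,fy=4);b=cv2.resize(S[122:262,230:400],None,fx=3.5,fy=3.5)
cv2.imwrite('pics/c.png',b);cv2.imwrite('pics/d.png',a)
E
```

```text
2.5167 [0.5928 0.0035 0.1563] rail offset from button0: along -0.0163 across -0.0294 yaw 16.77 z [-0.004  0.001 -1.   ] F [ 0.84 -0.48  0.17] Fu -0.7 0.0068726378541851905
```

View pics/c.png

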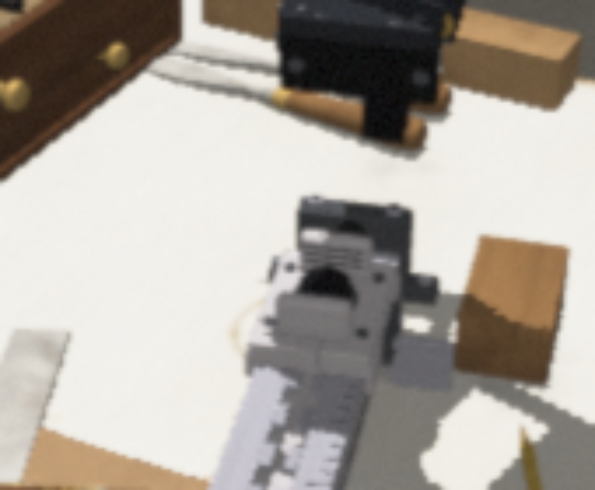

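The fingers are shut and above the rail, short of the button by 29 mm across and about 21 mm along. I'll correct that and go down to just above the finger rests.

apply_moves(plan="0.3 -0.21 0.2 0 0 0; 0.29 -0.21 0.2 0 0 0; 0 0 0.3 0 0 0; 0 0 0.3 0 0 0; 0 0 0.2 0 0 0; 0 0 0 0 0 0; 0 0 0 0 0 0; 0 0 0 0 0 0")

```text
time_s: 3.28
position: [0.617, 0.0313, 0.0988]
tcp_rot: [[0.958, 0.288, 0.002], [0.288, -0.958, -0.0], [0.002, 0.001, -1.0]]
force: [0.5, -0.4, -0.7]
opening: 0.008
grasp_force: 0.0
```

```bash
python3 - <<'E'
import st
from h import *
T=capture('top')[:,:,::-1];S=capture('side')[:,:,::-1]
a=cv2.resize(T[140:265,255:395],None,fx=4,fy=4);b=cv2.resize(S[142:262,270:390],None,fx=5,fy=5)[:500]
cv2.imwrite('pics/e.png',cv2.resize(np.hstack([a,cv2.resize(b,(600,500))]),(800,345)))
E
```

```text
3.2833 [0.617  0.0313 0.0988] rail offset from button0: along 0.0034 across 0.0019 yaw 16.72 z [ 0.002 -0.    -1.   ] F [ 0.54 -0.42 -0.69] Fu -0.56 0.00769812015533352
```

View pics/e.png

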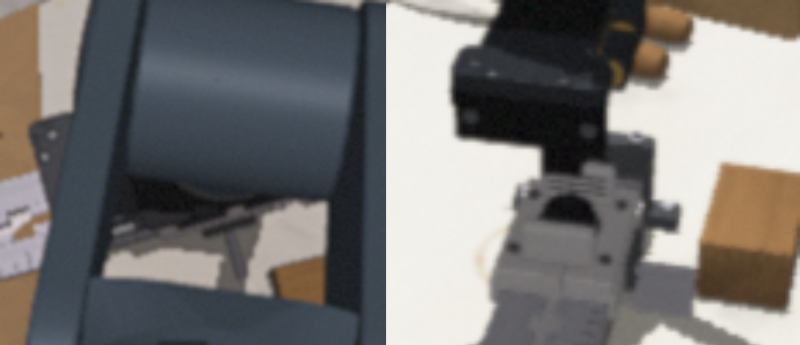

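The fingers are over the button and between the rests. I'll descend in stages.

apply_moves(plan="-0.04 0 0.2 0 0 0; 0 0 0.2 0 0 0; 0 0 0.1 0 0 0; 0 0 0 0 0 0; 0 0 0 0 0 0")

```text
time_s: 3.8
position: [0.6135, 0.0312, 0.0717]
tcp_rot: [[0.958, 0.288, -0.002], [0.288, -0.958, 0.0], [-0.002, -0.001, -1.0]]
force: [-0.4, 0.1, 0.6]
opening: 0.007
grasp_force: 0.0
```

apply_moves(plan="0 0 0.06 0 0 0; 0 0 0.06 0 0 0; 0 0 0.06 0 0 0; 0 0 0.04 0 0 0; 0 0 0 0 0 0; 0 0 0 0 0 0; 0 0 0 0 0 0")

```text
time_s: 4.38
position: [0.6143, 0.0312, 0.0618]
tcp_rot: [[0.958, 0.288, 0.0], [0.288, -0.958, 0.0], [0.0, 0.0, -1.0]]
force: [-0.4, -0.5, 4.0]
opening: 0.004
grasp_force: 1.7
```

```bash
python3 st.py
```

```text
4.3833 [0.6143 0.0312 0.0618] rail offset from button0: along 0.0041 across -0.0007 yaw 16.76 z [ 0.  0. -1.] F [-0.42 -0.48  3.95] Fu -0.34 0.0036140963687271996
```

The button is about 8 mm down at 4 N. I'll slide left.

apply_moves(plan="0 -0.02 0 0 0 0; 0 -0.04 0 0 0 0; 0 -0.04 0 0 0 0; 0 -0.04 0 0 0 0; 0 -0.04 0 0 0 0; 0 -0.04 0 0 0 0; 0 -0.04 0 0 0 0; 0 -0.04 0 0 0 0; 0 -0.04 0 0 0 0; 0 -0.04 0 0 0 0")

```text
time_s: 5.22
position: [0.609, 0.0495, 0.0617]
tcp_rot: [[0.958, 0.288, 0.001], [0.288, -0.958, -0.0], [0.001, 0.0, -1.0]]
force: [0.6, -2.4, 4.2]
opening: 0.006
grasp_force: 2.2
```

```bash
python3 st.py;python3 - <<'E'
from h import *
S=capture('side')[:,:,::-1];cv2.imwrite('pics/f.png',cv2.resize(S[142:272,270:390],None,fx=4,fy=4))
E
```

```text
5.2167 [0.609  0.0495 0.0617] rail offset from button0: along 0.0232 across -0.0005 yaw 16.76 z [ 0.001 -0.    -1.   ] F [ 0.64 -2.44  4.17] Fu -2.52 0.005963699310479183
```

View pics/f.png

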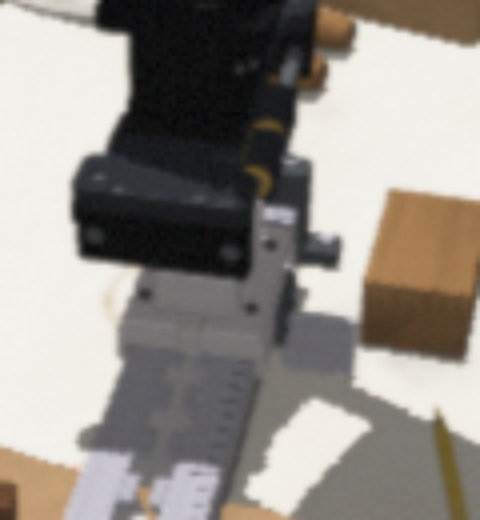

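The carriage is moving with the tool at about 2.5 N. I'll continue.

apply_moves(plan="0 -0.07 0 0 0 0; 0 -0.08 0 0 0 0; 0 -0.08 0 0 0 0; 0 -0.08 0 0 0 0; 0 -0.08 0 0 0 0; 0 -0.08 0 0 0 0; 0 -0.08 0 0 0 0; 0 -0.08 0 0 0 0; 0 -0.08 0 0 0 0; 0 -0.08 0 0 0 0")

```text
time_s: 6.1
position: [0.5975, 0.0876, 0.0617]
tcp_rot: [[0.958, 0.288, 0.001], [0.288, -0.958, 0.0], [0.001, 0.0, -1.0]]
force: [2.1, -1.9, 4.1]
opening: 0.001
grasp_force: 2.2
```

apply_moves(plan="0 -0.08 0 0 0 0; 0 -0.08 0 0 0 0; 0 -0.08 0 0 0 0; 0 -0.08 0 0 0 0; 0 -0.08 0 0 0 0; 0 -0.08 0 0 0 0; 0 -0.08 0 0 0 0; 0 -0.08 0 0 0 0; 0 -0.08 0 0 0 0; 0 -0.08 0 0 0 0")

```text
time_s: 6.93
position: [0.5859, 0.1259, 0.0616]
tcp_rot: [[0.958, 0.288, 0.001], [0.288, -0.958, 0.0], [0.001, 0.0, -1.0]]
force: [4.1, -2.1, 4.3]
opening: 0.004
grasp_force: 2.4
```

apply_moves(plan="0 -0.08 0 0 0 0; 0 -0.08 0 0 0 0; 0 -0.08 0 0 0 0; 0 -0.08 0 0 0 0; 0 -0.08 0 0 0 0; 0 -0.08 0 0 0 0; 0 -0.08 0 0 0 0; 0 -0.08 0 0 0 0; 0 -0.08 0 0 0 0; 0 0 0 0 0 0")

```text
time_s: 7.77
position: [0.5746, 0.161, 0.0615]
tcp_rot: [[0.957, 0.289, -0.001], [0.289, -0.957, 0.001], [-0.001, -0.001, -1.0]]
force: [3.0, 0.9, 3.4]
opening: 0.001
grasp_force: 1.8
```

```bash
python3 st.py
```

```text
7.7667 [0.5746 0.161  0.0615] rail offset from button0: along 0.1398 across -0.0013 yaw 16.78 z [-0.001  0.001 -1.   ] F [3.   0.93 3.44] Fu 0.03 0.0013239708806582686
```

apply_moves(plan="0.01 -0.04 0 0 0 0; 0.01 -0.06 0 0 0 0; 0 -0.06 0 0 0 0; 0 -0.06 0 0 0 0; 0 -0.06 0 0 0 0; 0 -0.06 0 0 0 0; 0 -0.04 0 0 0 0; 0 -0.04 0 0 0 0; 0 0 0 0 0 0; 0 0 0 0 0 0")

```text
time_s: 8.6
position: [0.5689, 0.1808, 0.0611]
tcp_rot: [[0.958, 0.288, -0.003], [0.288, -0.958, 0.0], [-0.003, -0.001, -1.0]]
force: [-1.7, 0.8, 3.2]
opening: 0.008
grasp_force: 1.7
```

```bash
python3 st.py;python3 - <<'E'
from h import *
S=capture('side')[:,:,::-1];cv2.imwrite('pics/g.png',cv2.resize(S[200:325,230:380],None,fx=4.5,fy=4.5))
E
```

```text
8.6 [0.5689 0.1808 0.0611] rail offset from button0: along 0.1604 across -0.0011 yaw 16.75 z [-0.003  0.    -1.   ] F [-1.74  0.81  3.23] Fu 1.28 0.008134342229949082
```

View pics/g.png

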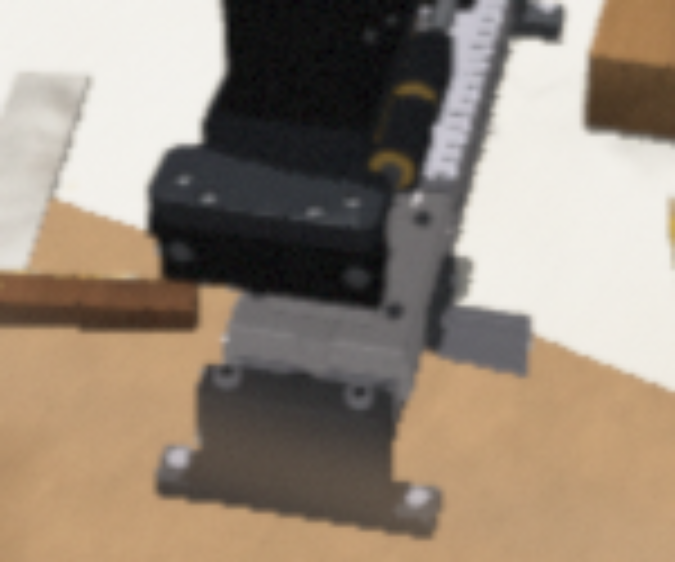

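The carriage is almost at the left block with the button still held. I'll press on gently until the force along the rail rises.

apply_moves(plan="0 -0.03 0 0 0 0; 0 -0.03 0 0 0 0; 0 -0.03 0 0 0 0; 0 -0.03 0 0 0 0; 0 0 0 0 0 0; 0 0 0 0 0 0")

```text
time_s: 9.15
position: [0.5683, 0.1864, 0.0615]
tcp_rot: [[0.958, 0.288, -0.0], [0.288, -0.958, 0.0], [-0.0, -0.001, -1.0]]
force: [-2.2, -2.2, 3.5]
opening: 0.003
grasp_force: 2.1
```

```bash
python3 st.py
```

```text
9.15 [0.5683 0.1864 0.0615] rail offset from button0: along 0.1659 across 0.0 yaw 16.75 z [-0.  0. -1.] F [-2.2  -2.18  3.5 ] Fu -1.45 0.0029506029744556595
```

apply_moves(plan="0 -0.03 0 0 0 0; 0 -0.03 0 0 0 0; 0 -0.03 0 0 0 0; 0 0 0 0 0 0; 0 0 0 0 0 0")

```text
time_s: 9.57
position: [0.5673, 0.1907, 0.0616]
tcp_rot: [[0.958, 0.288, 0.0], [0.288, -0.958, 0.0], [0.0, -0.0, -1.0]]
force: [-3.1, -2.4, 3.1]
opening: 0.009
grasp_force: 2.2
```

apply_moves(plan="0 -0.03 0 0 0 0; 0 -0.03 0 0 0 0; 0 0 0 0 0 0; 0 0 0 0 0 0")

```text
time_s: 9.9
position: [0.5665, 0.1936, 0.0616]
tcp_rot: [[0.958, 0.288, 0.0], [0.288, -0.958, 0.0], [0.0, -0.0, -1.0]]
force: [-2.2, -1.2, 2.9]
opening: 0.008
grasp_force: 2.3
```

```bash
python3 st.py
```

```text
9.9 [0.5665 0.1936 0.0616] rail offset from button0: along 0.1733 across 0.0003 yaw 16.76 z [ 0.  0. -1.] F [-2.21 -1.2   2.88] Fu -0.51 0.008104822146268708
```

apply_moves(plan="0 -0.03 0 0 0 0; 0 -0.03 0 0 0 0; 0 0 0 0 0 0; 0 0 0 0 0 0")

```text
time_s: 10.23
position: [0.5656, 0.1964, 0.0616]
tcp_rot: [[0.958, 0.288, 0.0], [0.288, -0.958, 0.0], [0.0, -0.0, -1.0]]
force: [-2.3, -2.4, 3.5]
opening: 0.004
grasp_force: 2.4
```

```bash
python3 st.py;python3 - <<'E'
from h import *
S=capture('side')[:,:,::-1];cv2.imwrite('pics/h.png',cv2.resize(S[230:325,250:370],None,fx=6,fy=6,interpolation=cv2.INTER_CUBIC))
E
```

```text
10.2333 [0.5656 0.1964 0.0616] rail offset from button0: along 0.1763 across 0.0003 yaw 16.76 z [ 0.  0. -1.] F [-2.28 -2.41  3.52] Fu -1.64 0.004391180315547061
```

View pics/h.png

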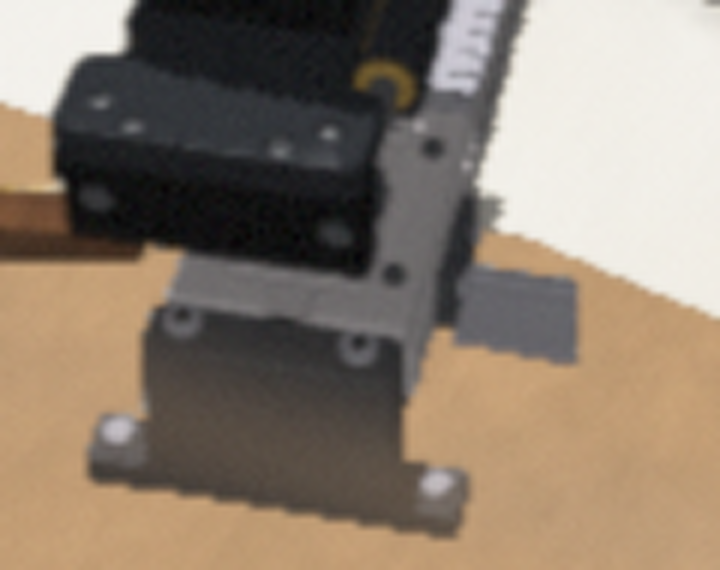

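The carriage's left face is at or very near the left block. I'll compute its travel from features in the side view: the stop plate corner and the carriage-top hole.

```bash
python3 - <<'E'
from h import *
u=np.array([-.2885,.9575])
f=lambda a,b,z:((onz('side',b,z)-onz('side',a,z))[:2]@u).round(4)
print('plate g,h',f((359,235.1),(347.8,283.3),.003),f((359,235.1),(346.2,290.3),.003))
print('hole g,h',f((333.5,216.9),(230+395/4.5,200+311/4.5),.055),f((333.5,216.9),(315.8,275.5),.055))
E
```

```text
plate g,h 0.1344 0.1514
hole g,h 0.1444 0.1596
```

The tool leads the carriage by about 16 mm and the carriage is around 160 mm. I'll push on until contact force shows.

apply_moves(plan="0 -0.03 0 0 0 0; 0 0 0 0 0 0; 0 0 0 0 0 0")

```text
time_s: 10.53
position: [0.5652, 0.1977, 0.0616]
tcp_rot: [[0.958, 0.288, 0.0], [0.288, -0.958, 0.0], [0.0, -0.0, -1.0]]
force: [-2.5, -2.3, 2.5]
opening: 0.006
grasp_force: 2.5
```

apply_moves(plan="0 -0.02 0 0 0 0; 0 0 0 0 0 0; 0 0 0 0 0 0")

```text
time_s: 10.78
position: [0.565, 0.1986, 0.0616]
tcp_rot: [[0.958, 0.288, 0.0], [0.288, -0.958, 0.0], [0.0, -0.0, -1.0]]
force: [-1.9, -2.7, 2.9]
opening: 0.007
grasp_force: 2.6
```

```bash
python3 st.py
```

```text
10.7833 [0.565  0.1986 0.0616] rail offset from button0: along 0.1786 across 0.0003 yaw 16.76 z [ 0.  0. -1.] F [-1.92 -2.71  2.94] Fu -2.04 0.0067495783946434846
```

apply_moves(plan="0 -0.03 0 0 0 0; 0 0 0 0 0 0; 0 0 0 0 0 0")

```text
time_s: 11.03
position: [0.565, 0.1987, 0.0616]
tcp_rot: [[0.957, 0.289, 0.001], [0.289, -0.957, -0.002], [0.0, 0.002, -1.0]]
force: [-0.8, -6.9, 3.3]
opening: 0.003
grasp_force: 4.7
```

apply_moves(plan="0 -0.02 0 0 0 0; 0 0 0 0 0 0; 0 0 0 0 0 0")

```text
time_s: 11.28
position: [0.5649, 0.1988, 0.0616]
tcp_rot: [[0.957, 0.289, 0.001], [0.289, -0.957, -0.003], [0.0, 0.004, -1.0]]
force: [-0.6, -10.2, 2.8]
opening: 0.004
grasp_force: 6.2
```

```bash
python3 st.py; python3 - <<'E'
from h import *
S=capture('side')[:,:,::-1].copy();O=cv2.resize(cv2.imread('pics/h.png'),(120,95),interpolation=cv2.INTER_AREA)
N=S[230:325,250:370]
t=O[38:65,68:100]
for th in [t]:
    r=cv2.matchTemplate(N,th,cv2.TM_CCOEFF_NORMED);_,m,_,l=cv2.minMaxLoc(r);x,y=l
    q=lambda a,b,c:(a-c)/2/(a-2*b+c)
    print(m,x-68+q(r[y,x-1],r[y,x],r[y,x+1]),y-38+q(r[y-1,x],r[y,x],r[y+1,x]))
E
```

```text
11.2833 [0.5649 0.1988 0.0616] rail offset from button0: along 0.1788 across 0.0003 yaw 16.83 z [ 0.001 -0.003 -1.   ] F [ -0.64 -10.21   2.75] Fu -9.59 0.003536812476276029
0.9789798259735107 -0.10872789 0.6264371
```

The tool has stalled at 9.6 N, so the carriage is home. I'll lift straight up with a slight leftward load kept on.

apply_moves(plan="0 0.02 0 0 0 0; 0 0 -0.06 0 0 0; 0 0 -0.06 0 0 0; 0 0 -0.06 0 0 0; 0 0 -0.08 0 0 0; 0 0 -0.1 0 0 0; 0 0 0 0 0 0; 0 0 0 0 0 0")

```text
time_s: 12.0
position: [0.5654, 0.2008, 0.0798]
tcp_rot: [[0.958, 0.288, 0.002], [0.288, -0.958, 0.002], [0.003, -0.001, -1.0]]
force: [-0.8, -1.0, 0.4]
opening: 0.002
grasp_force: 0.2
```

apply_moves(plan="0 0.03 -0.05 0 0 0; 0 0 -0.2 0 0 0; 0 0 -0.4 0 0 0; 0 0 -0.5 0 0 0; 0 0 -0.5 0 0 0; -0.5 0 -0.5 0 0 0; -0.5 0.4 -0.3 0 0 0; -0.5 0.5 0 0 0 0; -0.5 0.5 0 0 0 0; -0.5 0.5 0 0 0 0")

```text
time_s: 12.83
position: [0.472, 0.071, 0.2034]
tcp_rot: [[0.957, 0.29, 0.003], [0.29, -0.957, 0.0], [0.003, 0.001, -1.0]]
force: [0.7, 0.1, 0.1]
opening: 0.004
grasp_force: 0.0
```

apply_moves(plan="-0.5 0.5 0 0 0 0; -0.5 0.5 0 0 0 0; -0.5 0.5 0 0 0 0; -0.5 0.5 0 0 0 0; 0 0.5 0 0 0 0; 0 0.5 0 0 0 0; 0 0.5 0 0 0 0; 0 0 0 0 0 0; 0 0 0 0 0 0")

```text
time_s: 13.58
position: [0.4279, -0.1259, 0.2026]
tcp_rot: [[0.958, 0.286, 0.001], [0.286, -0.958, -0.0], [0.001, 0.001, -1.0]]
force: [-1.0, 0.3, 0.6]
opening: 0.007
grasp_force: 0.0
```

```bash
python3 st.py; python3 - <<'E'
from h import *
T=capture('top')[:,:,::-1];S=capture('side')[:,:,::-1]
a=cv2.resize(T[170:295,185:335],(480,400),interpolation=cv2.INTER_CUBIC);b=cv2.resize(S[220:320,250:330],(320,400),interpolation=cv2.INTER_CUBIC)
cv2.imwrite('pics/i.png',np.hstack([a,b]))
E
```

```text
13.5833 [ 0.4279 -0.1259  0.2026] rail offset from button0: along -0.0925 across -0.2246 yaw 16.62 z [ 0.001 -0.    -1.   ] F [-0.99  0.29  0.61] Fu 0.56 0.007258771937074918
```

View pics/i.png

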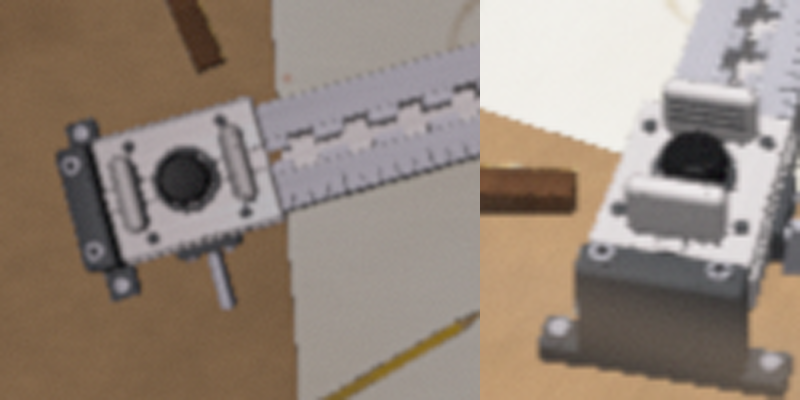

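The carriage sits against the left block, with the button cap at about (242.5,225.6) in the top view and (303.8,259.5) in the side view. Next I'll check the travel and the button height.

```bash
python3 - <<'E'
from h import *
u=np.array([-.2885,.9575])
p,e=tri((242.5,225.6),(303.8,259.5));print(p,e)
b=onz('top',(242.5,225.6),.07);print(b,(b[:2]-[.6162,.0275])@u)
T=capture('top');O=cv2.imread('pics/top0.png')[:,:,::-1];S=capture('side')
print(dark(T,(242,225),14,50),dark(T,(242,225),14,70))
# loose things: image difference from start
for n,N in(('top',T),('side',S)):
    o=cv2.imread(f'pics/{n}0.png')[:,:,::-1]
    for nm,(x,y,w,h) in {'top':{'block':(352,222,58,48),'square':(220,102,96,92),'pencil':(276,262,64,42)},'side':{'block':(360,188,34,44),'square':(212,214,64,60),'pencil':(374,240,20,52)}}[n].items():
        s=cv2.phaseCorrelate(o[y:y+h,x:x+w].max(2).astype(float),N[y:y+h,x:x+w].max(2).astype(float));print(n,nm,np.round(s[0],2),round(s[1],2))
E
```

```text
[0.56963028 0.18193082 0.06346004] 0.0006016542007553652
[0.56971126 0.18111472 0.07      ] 0.16049809791815406
[(np.int32(182), array([18, 17], dtype=int32), array([242.84065934, 225.50549451]))] [(np.int32(258), array([19, 18], dtype=int32), array([242.50775194, 225.43023256]))]
top block [-0.02  0.14] 0.97
top square [-0.01 -0.05] 0.78
top pencil [-0.08  0.54] 0.97
side block [-0.03  0.5 ] 0.99
side square [ 0.   -0.04] 0.99
side pencil [0.04 0.02] 0.98
```

The travel is 160.5 mm, the button's height matches the start within the measuring error (so it has popped up), and the loose things have not moved.

```bash
python3 -c "
from rig import bot;print(bot.hand_in())"
```

```text
the job is handed in; nothing more can be done
None
```

The length stop is fully home against the left end block (160.5 mm travel measured from the top view, 161 expected), the button looks popped up and locked, the block, square and pencil have not visibly moved, and the job is handed in at about 14 s of the 37 s allowed.

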